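# Load a pack of bonbons behind the drop catches of a counter dispenser

## Task

Load the small yellow pack of bonbons into the counter dispenser: lay it flat in the open mouth, long side across, and push it in gently so that its own edge lifts the two hanging catches and they drop shut behind it. Do not ram the sprung buffer at the back, or the box is crushed; once both catches have dropped let go, so that the pack is left held between the buffer and the catches; leave the other goods where they are.

Things in the scene. Friction and masses are not known exactly. Their poses are not given: they have to be found in the camera images.
- bonbon_pack: Small flat yellow box of bonbons, a rigid plain block 46 (x) x 96 (y) x 22 (z) mm, 0.08 to 0.17 kg, at first lying on the table. Origin: centre of its underside. Pinch it across the 46 mm side. It goes in with the 96 mm side across the dispenser, either way round.
- dispenser: Fixed dispenser: wooden board 262 x 136 x 10 mm, two low aluminium guides, a steel head with catches. Origin: lane centre at table height; +x the way the pack goes in, z up, centre line y = 0. Lane floor at z = 10 mm, from x = -125 (mouth) to +137 mm. Guides rise 15 mm over it, 100 mm apart, flaring to 109 mm over the first 40 mm at the mouth. Nothing stands over 37 mm above the floor.
- mouth (a point): Point on the lane floor, 80 mm before the dispenser's origin: a pack centred here lies in the mouth, clear of the catches (whose pivots begin 36 mm before the dispenser's origin, +-15 mm with the head's setting) and can be lowered from above with room for fingers before and behind it.
- toes_nominal (a point): Point on the floor, 40 mm past the dispenser's origin, below the toes of the shut catches when the head is at its middle setting. Catches, hood and buffer are ONE head, clamped up to 15 mm nearer to or farther from the mouth than this: not measured, to be felt or seen. Between the catches (36 mm either side of the centre line) the lane is open above, so fingers can follow the pack.
- buffer_nominal (a point): Point on the floor, 84.5 mm past the dispenser's origin, below the relaxed buffer's face at the head's middle setting (same +-15 mm). A clear hood covers the lane from 20 mm before this point to 31 mm past it, underside 34 mm, top 37 mm above the floor.
- catch_left (a joint): Left (+y) gravity catch: dark steel arm 10 mm wide, 41 mm from the centre line. From a pivot 30 mm above the floor it slopes inward and down to a toe 70 mm farther in, 11 mm above the floor. 0 = hanging shut, grows as the toe lifts (rad); about 0.16 riding on the pack. Falls by its own 40 g when the pack's near side is about 2 mm past the toe's shut place; then it blocks the way back.
- catch_right (a joint): Right (-y) gravity catch, 41 mm the other side of the centre line: same as the left.
- buffer (a joint): Sprung rubber-faced plate (80 mm wide, 18 mm high) at the back of the head. 0 = relaxed, grows as the pack presses it in (m); 2500 N/m, no preload. The catches drop when it is pressed in about 3.5 to 4 mm (8.5 to 10 N); beyond 6.5 mm (16 N) the pack would be crushed. Behind shut catches it stays about 2 mm pressed in, keeping the pack against them.
- spool: Bystander: spool of ribbon 53 mm across, 22 mm high, lying flat. Origin: centre of underside.
- choc_bar: Bystander: flat dark wrapped chocolate bar 27 x 92 x 9 mm. Origin: centre of underside.
- cocoa_tin: Bystander: round tin 64 mm across, 64 mm high. Origin: centre of underside.

How it is judged:
By the outcome, as a careful person would: the job done as asked, in the order asked, and still so for the second after the job is handed in, with the robot touching nothing.
It also fails if it takes over 64 s, if anything falls off the work surface, if the arm or the gripper's body presses on something with over 40 N, if the wrist force passes 120 N, or if a joint passes its speed limit or range.

## Robot

A 6-joint arm with a two-finger parallel gripper is mounted at the origin on a cart in front of the work surface, level with it; the furniture and walls round the work are solid. World frame = base frame: x ahead of the robot, y to its left, z up, the work surface at z = 0. Lengths are in m, angles in degrees, forces in N, time in s.
With the tool pointing down it reaches from about 0.3 to 0.75 m from the base axis. Payload 8.5 kg.
Tool frame: the origin (TCP) lies midway between the tips of the shut fingers; the grasp point (between the pads) lies 19 mm behind it (env.tcp_to_grasp is the z of the grasp point in the tool frame, in m); z points along the fingers, y is the line along which they close (so a half turn about z gives the same grasp; the last joint's range is limited). The gripper opens to 85 mm and grips with 20 to 120 N. Pads are 22 mm wide; open, the fingers measure 114 mm over their backs; the gripper's body (76 mm by 85 mm) begins 54 mm behind the grasp point. The pads swing forward as they close: fully open they stand 13 mm farther back than shut.
Start: joints at [-88.367, 21.807, 74.336, -0, 83.858, -12.336], TCP at [0.133, -0.534, 0.231] pointing down, gripper open.
Joint ranges: [-178.18, 178.18], [-50.72, 133.34], [12.68, 142.11], [-81.47, 261.47], [9.98, 163.14], [-165.26, 165.26]. Speed limits (degrees/s): [136.94, 136.94, 180, 180, 180, 180].

## Interface

Orientations are given as a 3x3 rotation matrix whose columns are the frame's x, y, z axes.
In Python, from rig import env, imaging, job, models gives the robot as it stands. The module is installed in compiled form; this text tells all that it offers.
- The arm moves only by the tool jog_arm, never from a script. Its argument "plan" is text: rows parted by semicolons, each of 7 numbers parted by spaces: the turn, a rotation vector about the tool's x, y, z in degrees, then the shift along the tool's x, y, z in cm, then the closure in counts, from 0 (fully open) to 255 (shut). In form: rx ry rz x y z claw; .... A call has 1 to 10 rows; each row shifts and turns the commanded pose from where the row before left it, along the tool's axes as they then stand; what a row does not reach is not made up. A row lasts 1/12 s, in which the tool goes at most 41.7 mm and 7.16 degrees, less where a joint would pass 70% of its speed; a pose out of reach is approached as far as the arm can. A call with a gripper value outside its range is refused whole. The fingers move at their own pace and stop on an object; "grip_force" is the grip in N (left out, the last holds). Time passes only in rows, so rows that do not move let the fingers close. It gives the time, the measured TCP pose, the force, the opening and the grip force at its end, in the units of the state.
- env.observe(): the state, without advancing time (a new reading comes with each control period).
- imaging.get_image(name): name is "scene" or "side" or "wrist"; returns a dict with "pixels" (420x560x3 uint8, red, green, blue), "depth" (420x560 float32, m along the optical axis (not along the pixel's ray), 0 where there is no reading), "fov_y" (degrees; the focal length in pixels is half the picture's height over the tangent of half this angle, whatever the lens; pixels are square), "cx", "cy" (the principal point, pixels), "world_from_camera" (4x4, takes a point from camera to world coordinates). Camera axes: x right, y down, z forward; pixel columns grow to the right and rows downward; lengths in m; the calibration is good to about 2 mm. A picture is of the moment at which its call begins.
- job.close_job(): hands the job in; it is judged then, once.
Trained networks look in the newest picture that a camera, given by its name, has taken for a name from the list of things; names that differ only in an ending like _2 or _b are one class to them, and where a whole thing is asked for, a point or a joint stands for the part that bears it (a point fixed in the world has none). Each returns a list of dicts, best first, with "confidence" (0 to 1); they miss things now and then, are a little off and sometimes report something else, mostly with a low value. They report only what shows in the picture. A call takes as long as a camera call.
- models.outline_of(camera, query): "region" (420x560 bool, what is visible of it) and "bbox" ([centre column, centre row, width, height] in pixels, round what is visible of it).
- models.tip_of(camera, query): "at" ([column, row] in pixels: a listed point, or the origin of a listed thing).
The state is a dict: "time_s": time; "q": joint angles; "qvel": joint speeds; "joint_efforts": joint torques, N m; "position": TCP position; "tool_rot": TCP orientation; "ft_force": force on the tool from outside, world axes, zero at the start; "wrist_torque": the same for the moment, N m; "grip_width": finger opening in m; "gripper_force": force on a finger pad.
Only numpy, scipy, OpenCV 4.12 (cv2) and the standard library are available. Lean on these libraries where they do the work, as an engineer would, in place of code of your own. Each camera call takes 0.05 s, during which the arm holds its last target. There are 200 camera calls.

## Working session

There is one attempt and no reset: what is moved stays moved. The work goes in short steps, Python scripts to look and compute and a tool call to move; the robot and the scene stay as the last step left them, time stands still between calls to the robot, and variables do not carry over. Pictures are saved under pics/ and viewed, at most 10 in all, crops included, and the job is handed in when it is done.

Besides the shell and the picture viewer there is one more tool, called after "Call:" as name(argument=value, ...) on one line, values as JSON. jog_arm: Moves the arm, as the interface text tells. Its arguments: {"type":"object","properties":{"plan":{"type":"string"},"grip_force":{"type":"number"}},"required":["plan"]}

```bash
mkdir -p pics; cat > h.py <<'E'
import numpy as np, cv2
from rig import env, imaging, job, models
def pts(im, mask=None):
    d=im["depth"]; H,W=d.shape; f=H/2/np.tan(np.radians(im["fov_y"])/2)
    v,u=np.nonzero((d>0)&(mask if mask is not None else True))
    z=d[v,u]; P=np.c_[(u-im["cx"])*z/f,(v-im["cy"])*z/f,z]
    T=im["world_from_camera"]; return P@T[:3,:3].T+T[:3,3],u,v
def save(im,name): cv2.imwrite("pics/"+name,im["pixels"][:,:,::-1])
E
python3 - <<'E'
from h import *
ims={c:imaging.get_image(c) for c in("scene","side")}
save({"pixels":ims["scene"]["pixels"]},"scene1.png"); save(ims["side"],"side1.png")
np.save("scene.npy",ims["scene"],allow_pickle=True)
for c in ims:
  print(c,ims[c]["world_from_camera"][:3,3].round(3),ims[c]["world_from_camera"][:3,2].round(2))
  for n in("bonbon_pack","dispenser","spool","choc_bar","cocoa_tin"):
    for r in models.outline_of(c,n)[:2]:
      P,_,_=pts(ims[c],r["region"])
      if len(P): print(c,n,round(r["confidence"],2),np.round(r["bbox"]),np.median(P,0).round(3),P.min(0).round(3),P.max(0).round(3))
  for n in("mouth","toes_nominal","buffer_nominal","dispenser"):
    print(n,[(r["confidence"],np.round(r["at"])) for r in models.tip_of(c,n)[:2]])
s=env.observe();print(s["tool_rot"],s["position"],s["ft_force"],env.tcp_to_grasp)
E
```

```text
scene [-0.177  0.584  0.744] [ 0.65 -0.45 -0.61]
scene bonbon_pack 0.95 [329. 190.  28.  29.] [ 0.58  -0.119  0.02 ] [ 0.545 -0.197 -0.006] [ 0.659 -0.078  0.026]
scene dispenser 0.58 [254. 245. 115.  80.] [0.49  0.132 0.009] [ 0.41   0.056 -0.004] [0.683 0.21  0.037]
scene choc_bar 0.54 [359. 240.  10.  11.] [ 0.415 -0.061  0.007] [ 0.401 -0.087 -0.   ] [ 0.424 -0.05   0.011]
scene cocoa_tin 0.87 [146. 284.  36.  36.] [0.498 0.388 0.062] [0.33  0.354 0.002] [0.589 0.427 0.188]
scene cocoa_tin 0.5 [359. 239.  15.  12.] [ 0.415 -0.061  0.007] [ 0.284 -0.091 -0.004] [0.434 0.072 0.164]
mouth [(0.74, array([273., 256.]))]
toes_nominal [(0.9, array([239., 231.]))]
buffer_nominal [(0.64, array([233., 222.]))]
dispenser [(0.65, array([250., 239.]))]
side [0.238 0.724 0.579] [ 0.33 -0.74 -0.59]
side bonbon_pack 0.81 [292. 176.  19.  26.] [ 0.581 -0.114  0.022] [ 0.544 -0.197  0.001] [ 0.645 -0.08   0.026]
side bonbon_pack 0.47 [263. 243. 139.  74.] [0.493 0.132 0.011] [ 0.41   0.037 -0.002] [0.694 0.21  0.049]
side dispenser 0.82 [262. 245. 137.  66.] [0.489 0.129 0.011] [ 0.411  0.065 -0.001] [0.684 0.208 0.045]
side choc_bar 0.6 [354. 202.  26.  27.] [ 0.409 -0.094  0.009] [ 0.394 -0.165 -0.002] [ 0.428 -0.052  0.013]
side cocoa_tin 0.85 [209. 318.  40.  30.] [0.509 0.388 0.063] [0.473 0.363 0.059] [0.533 0.422 0.067]
mouth [(0.85, array([299., 249.]))]
toes_nominal [(0.85, array([247., 235.]))]
buffer_nominal [(0.74, array([230., 231.]))]
dispenser [(0.75, array([267., 242.])), (0.27, array([226., 230.]))]
[[ 9.70419377e-01  2.41425417e-01 -2.33374118e-05]
 [ 2.41425416e-01 -9.70419377e-01 -1.40571329e-05]
 [-2.60408258e-05  8.00706980e-06 -1.00000000e+00]] [ 0.13276815 -0.53370983  0.23133407] [0.30656649 0.82839494 0.09608646] -0.0187
```

```bash
python3 - <<'E'
from h import *
def ray_pt(im,uv,z):
    f=210/np.tan(np.radians(im["fov_y"])/2);T=im["world_from_camera"]
    d=T[:3,:3]@np.array([(uv[0]-im["cx"])/f,(uv[1]-im["cy"])/f,1]);return T[:3,3]+d*(z-T[2,3])/d[2]
for c in("scene","side"):
  im=imaging.get_image(c)
  P,_,_=pts(im,models.outline_of(c,"bonbon_pack")[0]["region"]); P=P[(P[:,2]>.016)&(P[:,2]<.028)]
  print("pack",len(P),cv2.minAreaRect(P[:,:2].astype(np.float32)*1000))
  P,u,v=pts(im); m=(P[:,0]>.36)&(P[:,0]<.75)&(P[:,1]>.02)&(P[:,1]<.3)&(P[:,2]>.006)&(P[:,2]<.06)
  print("disp",m.sum(),cv2.minAreaRect(P[m][:,:2].astype(np.float32)*1000))
  for n in("mouth","toes_nominal","buffer_nominal","dispenser"):
    r=models.tip_of(c,n)
    if r: print(n,ray_pt(im,r[0]["at"],0 if n=="dispenser" else .01).round(4))
  px=im["pixels"][170:300,160:390]
  cv2.imwrite(f"pics/{c}2.png",cv2.resize(px,(798,451),interpolation=cv2.INTER_CUBIC)[:,:,::-1])
E
```

```text
pack 394 ((588.4688720703125, -129.72360229492188), (44.70262145996094, 97.04570007324219), 33.23611831665039)
disp 6048 ((580.2120971679688, 161.00599670410156), (278.9454345703125, 339.2583312988281), 89.80654907226562)
mouth [0.4635 0.1305 0.01  ]
toes_nominal [0.5786 0.1417 0.01  ]
pack 362 ((587.7225952148438, -130.6311798095703), (45.45134353637695, 97.39082336425781), 32.853939056396484)
disp 7483 ((580.0137329101562, 160.47430419921875), (279.500244140625, 340.03564453125), 89.748779296875)
mouth [0.458  0.1301 0.01  ]
toes_nominal [0.5783 0.1399 0.01  ]
buffer_nominal [0.6182 0.1438 0.01  ]
dispenser [0.5465 0.1274 0.    ]
```

View pics/side2.png

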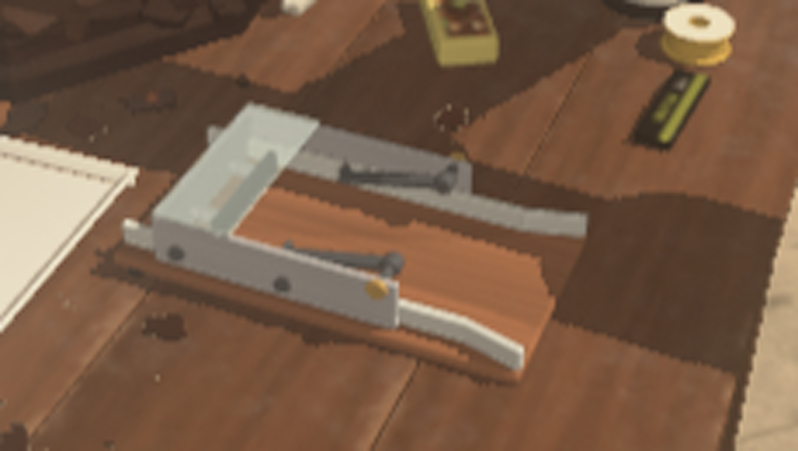

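View pics/scene2.png

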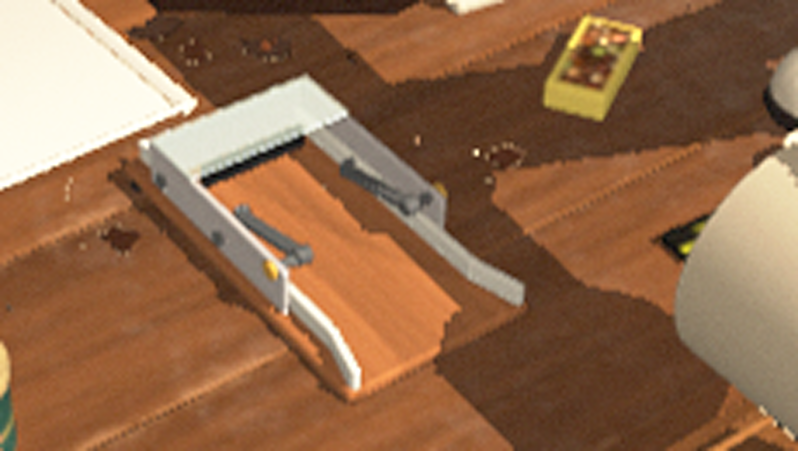

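```bash
cat >> h.py <<'E'
def plan(dx,dy,dz,rz,n):
    """rows for world shift (dx,dy,dz) m and tool turn rz, n equal rows (tool down)"""
    R=np.array(env.observe()["tool_rot"]); yaw=np.degrees(np.arctan2(R[1,0],R[0,0]))
    out=[]
    for i in range(n):
        a=np.radians(yaw-rz*i/n); X=np.array([np.cos(a),np.sin(a)]); Y=np.array([np.sin(a),-np.cos(a)])
        a2=np.radians(yaw-rz*(i+.0)/n)
        w=np.array([dx,dy])/n*100
        out.append(f"0 0 {rz/n:.2f} {w@X:.2f} {w@Y:.2f} {-dz/n*100:.2f}")
    return out
E
python3 - <<'E'
from h import *
for c in("scene","side"):
  im=imaging.get_image(c)
  r=models.outline_of(c,"dispenser")[0]["region"].astype(np.uint8)
  r=cv2.dilate(r,np.ones((7,7)))>0
  P,u,v=pts(im,r)
  m=(P[:,2]>.006)&(P[:,2]<.06)
  mk=np.zeros((420,560),np.uint8); mk[v[m],u[m]]=1
  n,l,st,_=cv2.connectedComponentsWithStats(mk,connectivity=4); k=1+st[1:,4].argmax()
  Q=P[l[v,u]==k]
  print(len(Q),cv2.minAreaRect(Q[:,:2].astype(np.float32)*1000))
  h=Q[Q[:,2]>.035]; print("head",len(h),cv2.minAreaRect(h[:,:2].astype(np.float32)*1000))
s=env.observe()["position"]
print(*plan(.588-s[0],-.130-s[1],.14-s[2],-109,17),sep="\n")
E
```

```text
4330 ((544.2001953125, 136.22373962402344), (264.7359313964844, 134.99952697753906), 2.801084041595459)
head 313 ((567.9544067382812, 138.47962951660156), (158.1189422607422, 123.96296691894531), 2.173649787902832)
4564 ((543.6060791015625, 136.48870849609375), (262.6915283203125, 133.3824462890625), 2.9349687099456787)
head 407 ((567.706787109375, 137.01116943359375), (157.98143005371094, 121.35089874267578), 2.336742401123047)
0 0 -6.41 3.17 -1.66 0.54
0 0 -6.41 3.34 -1.29 0.54
0 0 -6.41 3.46 -0.91 0.54
0 0 -6.41 3.54 -0.52 0.54
0 0 -6.41 3.58 -0.12 0.54
0 0 -6.41 3.57 0.28 0.54
0 0 -6.41 3.51 0.67 0.54
0 0 -6.41 3.42 1.06 0.54
0 0 -6.41 3.28 1.44 0.54
0 0 -6.41 3.10 1.80 0.54
0 0 -6.41 2.88 2.13 0.54
0 0 -6.41 2.62 2.44 0.54
0 0 -6.41 2.33 2.72 0.54
0 0 -6.41 2.01 2.96 0.54
0 0 -6.41 1.67 3.17 0.54
0 0 -6.41 1.31 3.33 0.54
0 0 -6.41 0.93 3.46 0.54
```

Call:
jog_arm(plan="0 0 -6.4 3.17 -1.66 0.5 0; 0 0 -6.4 3.34 -1.29 0.5 0; 0 0 -6.4 3.46 -0.91 0.5 0; 0 0 -6.4 3.54 -0.52 0.5 0; 0 0 -6.4 3.58 -0.12 0.5 0; 0 0 -6.4 3.57 0.28 0.5 0; 0 0 -6.4 3.51 0.67 0.5 0; 0 0 -6.4 3.42 1.06 0.5 0; 0 0 -6.4 3.28 1.44 0.5 0; 0 0 -6.4 3.1 1.8 0.5 0", grip_force=30)

```text
time_s: 2.63
position: [0.402, -0.2951, 0.1813]
tool_rot: [[0.203, 0.979, 0.0], [0.979, -0.203, -0.0], [-0.0, 0.0, -1.0]]
ft_force: [1.1, -0.5, -0.5]
grip_width: 0.0853
gripper_force: 0.0
```

Call:
jog_arm(plan="0 0 -6.4 2.88 2.13 0.5 0; 0 0 -6.4 2.62 2.44 0.5 0; 0 0 -6.4 2.33 2.72 0.5 0; 0 0 -6.4 2.01 2.96 0.5 0; 0 0 -6.4 1.67 3.17 0.5 0; 0 0 -6.4 1.31 3.33 0.5 0; 0 0 -6.4 0.93 3.46 0.5 0; 0 0 0 0 0 0 0; 0 0 0 0 0 0 0")

```text
time_s: 3.38
position: [0.5895, -0.1294, 0.1456]
tool_rot: [[-0.543, 0.84, -0.001], [0.84, 0.543, 0.0], [0.001, -0.001, -1.0]]
ft_force: [-0.3, -0.5, -0.0]
grip_width: 0.0855
gripper_force: 0.0
```

```bash
python3 - <<'E'
from h import *
im=imaging.get_image("wrist"); save(im,"w1.png")
s=env.observe();R=np.array(s["tool_rot"]);p=s["position"]
print(s["time_s"],p,R.round(3),s["q"],np.degrees(np.arctan2(R[1,1],R[0,1])))
P,_,_=pts(im,models.outline_of("wrist","bonbon_pack")[0]["region"]); P=P[(P[:,2]>.016)&(P[:,2]<.028)]
b=cv2.minAreaRect(P[:,:2].astype(np.float32)*1000)
print(b); d=np.r_[np.array(b[0])/1000-p[:2],.002-p[2]]; print("tool shift",R.T@d)
E
```

```text
3.4333 [ 0.58885353 -0.13038925  0.1460034 ] [[-0.541  0.841 -0.001]
 [ 0.841  0.541 -0.   ]
 [ 0.    -0.001 -1.   ]] [-2.37131322e+01  3.10847419e+01  7.32363385e+01 -1.57507198e-02
  7.57133749e+01 -5.64898302e+01] 32.780595073907556
((590.7876586914062, -132.91236877441406), (45.288047790527344, 95.05143737792969), 34.161563873291016)
tool shift [-0.00321953  0.00033983  0.1440021 ]
```

View pics/w1.png

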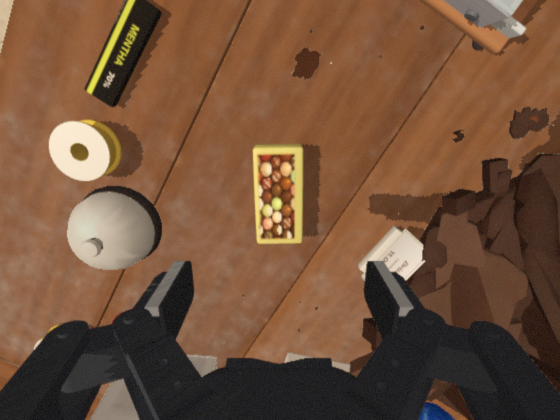

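Call:
jog_arm(plan="0 0 -0.5 -0.1 0 3.5 0; 0 0 -0.5 -0.1 0 3.5 0; 0 0 0 0 0 3.5 0; 0 0 0 0 0 2.5 0; 0 0 0 0 0 1.4 0; 0 0 0 0 0 0 120; 0 0 0 0 0 0 255; 0 0 0 0 0 0 255; 0 0 0 0 0 0 255; 0 0 0 0 0 0 255", grip_force=30)

```text
time_s: 4.32
position: [0.5907, -0.1331, 0.0042]
tool_rot: [[-0.556, 0.831, 0.003], [0.831, 0.556, -0.002], [-0.003, 0.001, -1.0]]
ft_force: [-2.0, -1.0, 7.0]
grip_width: 0.0457
gripper_force: 32.6
```

Call:
jog_arm(plan="0 0 0 0 0 0 255; 0 0 0 0 0 0 255; 0 0 0 0 0 0 255")

```text
time_s: 4.57
position: [0.5907, -0.1331, 0.0042]
tool_rot: [[-0.556, 0.831, 0.003], [0.831, 0.556, -0.002], [-0.003, 0.001, -1.0]]
ft_force: [-1.9, -2.5, 7.5]
grip_width: 0.0458
gripper_force: 32.7
```

```bash
python3 - <<'E'
from h import *
s=env.observe()["position"]
print(*plan(.458-s[0],.132-s[1],0,31,9),sep="\n")
E
```

```text
0 0 3.44 3.27 0.41 0.00
0 0 3.44 3.29 0.21 0.00
0 0 3.44 3.29 0.02 0.00
0 0 3.44 3.29 -0.18 0.00
0 0 3.44 3.27 -0.38 0.00
0 0 3.44 3.24 -0.58 0.00
0 0 3.44 3.20 -0.77 0.00
0 0 3.44 3.15 -0.96 0.00
0 0 3.44 3.09 -1.15 0.00
```

Call:
jog_arm(plan="0 0 0 0 0 -1 255; 0 0 0 0 0 -2 255; 0 0 0 0 0 -3 255; 0 0 0 0 0 -3 255; 0 0 0 0 0 -1.5 255")

```text
time_s: 4.98
position: [0.5909, -0.1326, 0.1119]
tool_rot: [[-0.556, 0.831, 0.005], [0.831, 0.556, -0.002], [-0.004, 0.003, -1.0]]
ft_force: [1.1, -1.2, -0.4]
grip_width: 0.0454
gripper_force: 31.8
```

Call:
jog_arm(plan="0 0 3.4 3.27 0.41 0 255; 0 0 3.4 3.29 0.21 0 255; 0 0 3.5 3.29 0.02 0 255; 0 0 3.5 3.29 -0.18 0 255; 0 0 3.5 3.27 -0.38 0 255; 0 0 3.4 3.24 -0.58 0 255; 0 0 3.4 3.2 -0.77 0 255; 0 0 3.4 3.15 -0.96 0 255; 0 0 3.4 3.09 -1.15 0 255; 0 0 0 0 0 0 255")

```text
time_s: 5.82
position: [0.454, 0.1365, 0.1082]
tool_rot: [[-0.051, 0.999, -0.001], [0.999, 0.051, 0.001], [0.001, -0.001, -1.0]]
ft_force: [-1.2, -0.3, -0.9]
grip_width: 0.0454
gripper_force: 31.7
```

Call:
jog_arm(plan="0 0 0 0 0 0 255; 0 0 0 0 0 0 255")

```text
time_s: 5.98
position: [0.4575, 0.1325, 0.108]
tool_rot: [[-0.051, 0.999, 0.001], [0.999, 0.051, -0.0], [-0.0, 0.001, -1.0]]
ft_force: [0.6, -0.7, -1.0]
grip_width: 0.0456
gripper_force: 31.7
```

```bash
python3 - <<'E'
from h import *
s=env.observe();R=np.array(s["tool_rot"]);p=s["position"]
print(s["time_s"],p,R.round(4),s["grip_width"],np.degrees(np.arctan2(R[1,1],R[0,1])))
im=imaging.get_image("wrist"); save(im,"w2.png"); np.save("w2.npy",im,allow_pickle=True)
for n in("mouth","toes_nominal","buffer_nominal","dispenser","bonbon_pack"):
  for r in models.tip_of("wrist",n)[:1]: print(n,r)
P,u,v=pts(im)
for c in("wrist","side","scene"):
  i2=imaging.get_image(c)
  for r in models.outline_of(c,"bonbon_pack")[:1]:
    P,_,_=pts(i2,r["region"]); print(c,r["confidence"],r["bbox"],len(P)); zt=np.percentile(P[:,2],90); Q=P[abs(P[:,2]-zt)<.006]; print(zt,cv2.minAreaRect(Q[:,:2].astype(np.float32)*1000))
E
```

```text
5.9833 [0.4574641  0.13249433 0.10801898] [[-5.100e-02  9.987e-01  1.400e-03]
 [ 9.987e-01  5.100e-02 -1.000e-04]
 [-2.000e-04  1.400e-03 -1.000e+00]] 0.04558077219625649 2.9248648173903997
toes_nominal {'at': [420.0, 208.5], 'confidence': 0.66}
buffer_nominal {'at': [474.0, 209.1], 'confidence': 0.61}
dispenser {'at': [372.2, 200.2], 'confidence': 0.77}
bonbon_pack {'at': [281.5, 259.2], 'confidence': 0.98}
wrist 0.94 [281.0, 266.7, 101.8, 181.6] 16712
0.12553284011851593 ((457.20172119140625, 131.9508819580078), (45.72066116333008, 96.02252197265625), 2.7064788341522217)
side 0.68 [299.1, 209.7, 28.9, 39.3] 809
0.1266024249687841 ((454.2508239746094, 133.15023803710938), (45.04056930541992, 96.52195739746094), 2.26580810546875)
scene 0.81 [274.1, 224.1, 50.6, 28.0] 671
0.1254817567865808 ((455.1506042480469, 137.40032958984375), (48.59014892578125, 89.88034057617188), 2.9902355670928955)
```

View pics/w2.png

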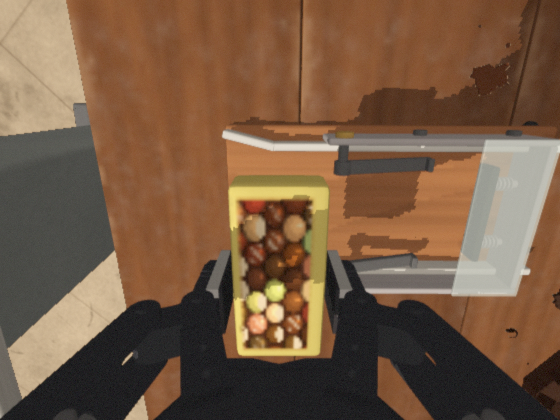

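```bash
python3 - <<'E'
from h import *
im=np.load("w2.npy",allow_pickle=True).item()
P,u,v=pts(im)
t=np.radians(2.85); X=np.array([np.cos(t),np.sin(t)]);Y=np.array([-np.sin(t),np.cos(t)]);o=np.array([.538,.136])
a=(P[:,:2]-o)@X*1e3; b=(P[:,:2]-o)@Y*1e3; z=P[:,2]*1e3
# lateral profile along guides/plates
for lo,hi in((-80,-60),(-60,-45),(-20,0),(0,20),(20,40)):
  for s in(1,-1):
    m=(a>lo)&(a<hi)&(s*b>35)&(s*b<70)&(z>18)&(z<60)
    if m.sum()>5: print(lo,s,m.sum(),np.percentile(b[m],[2,50,98]).round(1),np.median(z[m]).round(1))
# side plate extents and height
m=(abs(b-56)<12)&(z>38)&(z<60); print("plateL a",np.percentile(a[m],[0,1,50,99,100]).round(1),z[m].mean())
m=(abs(b)<60)&(z>40)&(z<60)&(a>40); print("hood a",np.percentile(a[m],[0,1,50,99,100]).round(1))
m=(abs(b-41)<7)&(z>14)&(z<50)&(a>-60)&(a<60)
for q in range(-60,64,4):
  k=m&(abs(a-q)<2)
  if k.sum()>3: print(q,k.sum(),np.percentile(z[k],[50,90]).round(1))
for n in("catch_left","catch_right","buffer"):
  for r in models.outline_of("wrist",n)[:1]: print(n,r["confidence"],r["bbox"])
# board edges
m=(z>6)&(z<14)&(a<-60); print("board mouth edge",np.percentile(a[m],[0,1,5]), )
m=(z>6)&(z<14)&(a>-125)&(a<-100)&(b>40);print(np.percentile(b[m],[50,98,100]))
E
```

```text
-80 1 227 [47.2 50.2 52.6] 24.2
-60 1 223 [46.5 51.  58.3] 24.6
-20 1 755 [35.5 49.  58.3] 36.0
-20 -1 588 [-64.1 -56.8 -39.4] 35.3
0 1 748 [35.5 49.6 58.3] 31.4
0 -1 879 [-64.9 -60.4 -39.7] 31.4
20 1 752 [35.5 50.5 61.6] 28.2
20 -1 871 [-65.  -60.4 -39.9] 29.1
plateL a [-46.6 -44.2  60.4 108.2 110.5] 44.77799106954161
hood a [ 40.1  50.3  82.6 109.2 110.8]
-56 6 [24.3 25.3]
-52 5 [24.8 25.3]
-48 10 [23.8 25. ]
-44 12 [23.5 24.6]
-40 115 [42.8 44.8]
-36 122 [44.3 45.9]
-32 69 [43.8 44.9]
-28 72 [40.3 41.2]
-24 78 [39.2 40.2]
-20 72 [38.2 39.2]
-16 79 [37.3 38.2]
-12 74 [36.4 37.3]
-8 73 [35.4 36.1]
-4 76 [34.6 35.4]
0 71 [33.7 34.4]
4 76 [32.6 33.6]
8 70 [31.7 32.5]
12 66 [30.5 31.4]
16 69 [29.7 30.5]
20 67 [28.6 29.9]
24 69 [27.7 28.8]
28 89 [27.1 30.6]
32 88 [30.8 31.8]
36 15 [24.8 31. ]
40 9 [24.4 25. ]
44 11 [24.2 25.7]
48 13 [24.1 25.2]
52 9 [24.4 25.1]
56 19 [25.2 46.6]
60 92 [46.1 47. ]
catch_left 0.64 [384.1, 164.6, 101.0, 18.0]
catch_right 0.94 [384.2, 262.7, 69.1, 19.2]
board mouth edge [-123.08623359 -122.2783541  -120.02137725]
[48.72773341 64.22197947 64.31051902]
```

Call:
jog_arm(plan="0 0 0 -0.12 -1 0 255; 0 0 0 -0.13 -1.1 0 255; 0 0 0 0 0 3 255; 0 0 0 0 0 3 255; 0 0 0 0 0 1.5 255; 0 0 0 0 0 1 255; 0 0 0 0 0 0.4 255; 0 0 0 0 0 0 255; 0 0 0 0 0 0 255")

```text
time_s: 7.48
position: [0.4366, 0.1291, 0.0187]
tool_rot: [[-0.05, 0.999, 0.001], [0.999, 0.05, 0.0], [-0.0, 0.001, -1.0]]
ft_force: [0.7, 0.1, 0.0]
grip_width: 0.046
gripper_force: 31.7
```

```bash
python3 - <<'E'
from h import *
s=env.observe();print(s["time_s"],s["position"],s["ft_force"],s["wrist_torque"])
im=imaging.get_image("wrist"); save(im,"w3.png")
P,u,v=pts(im)
t=np.radians(2.85); X=np.array([np.cos(t),np.sin(t)]);Y=np.array([-np.sin(t),np.cos(t)]);o=np.array([.538,.136])
a=(P[:,:2]-o)@X*1e3; b=(P[:,:2]-o)@Y*1e3; z=P[:,2]*1e3
m=(z>18)&(z<28)&(b>42)&(b<62)
for q in range(-125,-40,10):
  k=m&(abs(a-q)<5)
  if k.sum()>5: print(q,k.sum(),np.percentile(b[k],[1,5,95,99]).round(1),np.median(z[k]).round(1))
m=(b<-40)&(z>18)&(z<60)&(a>-30)
for q in range(-30,60,15):
  k=m&(abs(a-q)<7); 
  if k.sum()>5: print("R",q,k.sum(),np.percentile(b[k],[1,5,95,99]).round(1))
r=models.outline_of("wrist","bonbon_pack")[0]
Q,_,_=pts(im,r["region"]); zt=np.percentile(Q[:,2],80);Q=Q[abs(Q[:,2]-zt)<.005]
rc=cv2.minAreaRect(Q[:,:2].astype(np.float32)*1000); c=np.array(rc[0])/1e3-o; print(zt,rc,"ab",c@X*1e3,c@Y*1e3)
E
```

```text
7.4833 [0.43658699 0.12906432 0.01872501] [0.70285261 0.05287574 0.03089864] [ 0.03822345  0.02486542 -0.03547641]
-125 99 [44.5 44.9 61.7 61.9] 24.0
-115 433 [45.5 45.6 61.  61.6] 24.1
-105 436 [45.6 45.7 58.5 59.1] 24.2
-95 434 [45.5 45.6 55.7 56.5] 24.2
-85 405 [45.  45.4 53.2 53.8] 24.2
-75 316 [47.1 47.4 52.8 52.8] 24.2
-65 307 [47.2 47.4 52.7 52.8] 24.2
-55 306 [47.1 47.4 52.7 52.8] 24.2
-45 408 [47.2 47.6 58.5 58.6] 24.2
R -30 15 [-46.1 -45.9 -41.9 -41.6]
R -15 8 [-61.4 -61.3 -48.1 -47.9]
R 0 109 [-46.7 -46.3 -40.  -40. ]
R 15 423 [-61.3 -60.8 -40.3 -40.1]
R 30 1503 [-64.5 -62.2 -40.7 -40.1]
R 45 1068 [-64.8 -62.5 -53.8 -53.2]
0.036697028030991036 ((436.31622314453125, 129.21942138671875), (45.80522155761719, 95.62574768066406), 2.700007438659668) ab -101.89514667892348 -1.716334817083678
```

View pics/w3.png

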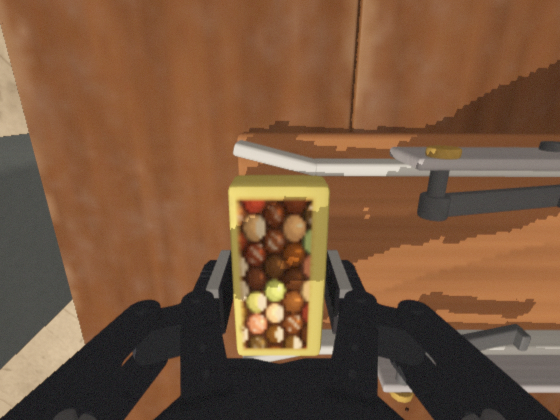

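Call:
jog_arm(plan="0 0 0 -0.1 0 0 255; 0 0 0 0 0 0.2 255; 0 0 0 0 0 0.15 255; 0 0 0 0 0.3 0 255; 0 0 0 0 0.5 0 255; 0 0 0 0 0.5 0 255; 0 0 0 0 0.5 0 255; 0 0 0 0 0.4 0 255; 0 0 0 0 0 0 255; 0 0 0 0 0 0 255")

```text
time_s: 8.42
position: [0.4584, 0.1292, 0.0147]
tool_rot: [[-0.05, 0.999, -0.0], [0.999, 0.05, 0.0], [0.0, -0.0, -1.0]]
ft_force: [-1.0, -0.5, -1.8]
grip_width: 0.0456
gripper_force: 31.7
```

Call:
jog_arm(plan="0 0 0 0 0 0.1 255; 0 0 0 0 0 0 255; 0 0 0 0 0 0 60; 0 0 0 0 0 0 60; 0 0 0 0 0 0 60; 0 0 0 0 0 0 60; 0 0 0 0 0 0 60; 0 0 0 0 0 0 60")

```text
time_s: 9.08
position: [0.4583, 0.1291, 0.0138]
tool_rot: [[-0.05, 0.999, 0.0], [0.999, 0.05, 0.0], [0.0, 0.0, -1.0]]
ft_force: [-0.2, 0.6, -0.1]
grip_width: 0.0653
gripper_force: 0.0
```

Call:
jog_arm(plan="0 0 0 0 0 -1.5 60; 0 0 0 0 0 -3 60; 0 0 0 0 0 -2.5 195; 0 0 7 0 0 0 195; 0 0 7 0 0 0 195; 0 0 7 0 0 0 195; 0 0 7 0 0 0 195; 0 0 7 0 0 0 195; 0 0 7 0 0 0 195; 0 0 7 0 0 0 195")

```text
time_s: 9.92
position: [0.4582, 0.1292, 0.0838]
tool_rot: [[0.725, 0.689, -0.0], [0.689, -0.725, 0.0], [-0.0, -0.0, -1.0]]
ft_force: [0.6, 0.0, 0.3]
grip_width: 0.02
gripper_force: 0.0
```

Call:
jog_arm(plan="0 0 7 0 0 0 195; 0 0 7 0 0 0 195; 0 0 7 0 0 0 195; 0 0 7 0 0 0 195; 0 0 7 0 0 0 195; 0 0 6 0 0 0 195; 0 0 0 -2.5 0 0 195; 0 0 0 -2 0 0 195; 0 0 0 0 0 0 195; 0 0 0 0 0 0 195")

```text
time_s: 10.75
position: [0.413, 0.1269, 0.084]
tool_rot: [[0.999, 0.05, 0.0], [0.05, -0.999, -0.0], [0.0, 0.0, -1.0]]
ft_force: [-0.1, -0.4, 0.8]
grip_width: 0.0201
gripper_force: 0.0
```

```bash
cat >> h.py <<'E'
t=np.radians(2.85); X=np.array([np.cos(t),np.sin(t)]);Y=np.array([-np.sin(t),np.cos(t)]);o=np.array([.538,.136])
def ab(p): d=np.asarray(p)[...,:2]-o; return d@X*1e3,d@Y*1e3
E
python3 - <<'E'
from h import *
s=env.observe();R=np.array(s["tool_rot"]);print(s["time_s"],s["position"],R.round(4),s["q"],s["grip_width"],"ab",ab(s["position"]))
im=imaging.get_image("wrist"); save(im,"w4.png")
r=models.outline_of("wrist","bonbon_pack")[0]
Q,_,_=pts(im,r["region"]); zt=np.percentile(Q[:,2],80);Q=Q[abs(Q[:,2]-zt)<.005]
rc=cv2.minAreaRect(Q[:,:2].astype(np.float32)*1000); print(zt,rc,ab(np.array(rc[0])/1e3))
P,u,v=pts(im); a,b=ab(P); z=P[:,2]*1e3
for q in(-70,-60,-50):
  for sg in(1,-1):
    k=(abs(a-q)<5)&(sg*b>42)&(sg*b<62)&(z>19)&(z<28)
    if k.sum()>5: print(q,sg,k.sum(),np.percentile(b[k],[2,50,98]).round(1))
for sg in(1,-1):
  k=(abs(sg*b-41+2.7*sg)<4)&(z>15)&(z<50)&(a>-60)&(a<56)
  print("catch",sg,[(q,np.median(z[k&(abs(a-q)<1.5)]).round(1)) for q in range(-40,50,4) if (k&(abs(a-q)<1.5)).sum()>3])
k=(abs(b)<25)&(z>42)&(z<60)&(a>40);print("hood",np.percentile(a[k],[1,5,95,99]))
E
```

```text
10.75 [0.41298421 0.12693248 0.0840236 ] [[ 9.987e-01  5.020e-02  1.000e-04]
 [ 5.020e-02 -9.987e-01 -0.000e+00]
 [ 1.000e-04  0.000e+00 -1.000e+00]] [ 1.30493527e+00  2.10465670e+01  1.05036154e+02 -1.51763274e-03
  5.39088561e+01  8.84278032e+01] 0.020073476066044767 ab (np.float64(-125.3120100791489), np.float64(-2.8403452022855036))
0.03212495232840529 ((457.84942626953125, 129.3272705078125), (45.87411880493164, 95.50142669677734), 2.830230951309204) (np.float64(-80.38321497286499), np.float64(-2.67927953476296))
-70 1 147 [46.5 49.1 52.2]
-70 -1 156 [-58.8 -55.4 -53.1]
-60 1 162 [46.5 48.9 52.4]
-60 -1 172 [-58.8 -55.3 -44.6]
-50 1 182 [46.4 48.8 53.8]
-50 -1 183 [-60.6 -55.9 -53.2]
catch 1 [(-40, np.float64(43.6)), (-36, np.float64(45.3)), (-32, np.float64(43.9)), (-28, np.float64(40.4)), (-24, np.float64(39.4)), (-20, np.float64(38.4)), (-16, np.float64(37.5)), (-12, np.float64(36.6)), (-8, np.float64(35.5)), (-4, np.float64(34.5)), (0, np.float64(33.8)), (4, np.float64(32.7)), (8, np.float64(31.7))]
catch -1 [(-40, np.float64(43.9)), (-36, np.float64(45.4)), (-32, np.float64
[... 262 characters left out ...]
at64(28.1))]Traceback (most recent call last):
  File "<stdin>", line 15, in <module>
    return _quantile_unchecked(
        a, q, axis, out, overwrite_input, method, keepdims, weights)
    return _ureduce(a,
                    func=_quantile_ureduce_func,
    ...<5 lines>...
                    overwrite_input=overwrite_input,
                    method=method)
    r = func(a, **kwargs)
    result = _quantile(arr,
                       quantiles=q,
    ...<2 lines>...
                       out=out,
                       weights=wgt)
    slices_having_nans = np.isnan(arr[-1, ...])
                                  ~~~^^^^^^^^^
IndexError: index -1 is out of bounds for axis 0 with size 0
```

View pics/w4.png

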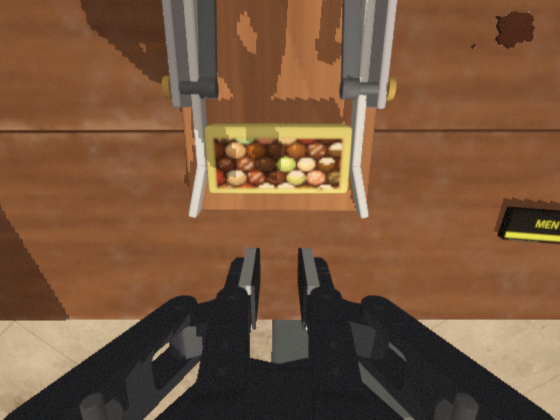

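Call:
jog_arm(plan="0 0 0 0 0 2.5 195; 0 0 0 0 0 2.5 195; 0 0 0 0 0 1.4 195; 0 0 0 0 0 0.5 195; 0 0 0 0.4 0 0 195; 0 0 0 0.3 0 0 195; 0 0 0 0.2 0 0 195; 0 0 0 0.2 0 0 195; 0 0 0 0.2 0 0 195; 0 0 0 0 0 0 195")

```text
time_s: 11.68
position: [0.4269, 0.1276, 0.0153]
tool_rot: [[0.999, 0.05, 0.001], [0.05, -0.999, 0.0], [0.001, 0.0, -1.0]]
ft_force: [0.1, 0.3, -0.8]
grip_width: 0.0201
gripper_force: 0.0
```

```bash
cat >> h.py <<'E'
def chk(tag=None):
    s=env.observe(); im=imaging.get_image("wrist")
    r=models.outline_of("wrist","bonbon_pack"); pk=None
    if r:
        Q,_,_=pts(im,r[0]["region"]); zt=np.percentile(Q[:,2],80); Q=Q[abs(Q[:,2]-zt)<.005]
        rc=cv2.minAreaRect(Q[:,:2].astype(np.float32)*1000); pk=(np.round(ab(np.array(rc[0])/1e3),1),np.round(rc[1:][0],1),round(rc[2],2))
    print(s["time_s"],"tcp",np.round(ab(s["position"]),1),s["position"][2].round(4),"F",s["ft_force"].round(2),"pack",pk)
    P,u,v=pts(im); a,b=ab(P); z=P[:,2]*1e3
    for sg in(1,-1):
        k=(abs(sg*b-41+3*sg)<3.5)&(z>15)&(z<60)&(a>-60)&(a<56)
        print("catch",sg,[(q,np.median(z[k&(abs(a-q)<1.5)]).round(1)) for q in range(-28,50,8) if (k&(abs(a-q)<1.5)).sum()>3])
    if tag: save(im,tag)
E
python3 -c "
from h import *
chk()"
```

```text
11.6833 tcp [-111.3   -2.9] 0.0153 F [ 0.06  0.27 -0.78] pack (array([-77.4,  -2.7]), array([46.8, 95.7]), 3.37)
catch 1 [(-28, np.float64(40.2)), (-20, np.float64(38.4)), (-12, np.float64(36.5)), (-4, np.float64(34.7)), (4, np.float64(32.6))]
catch -1 [(-28, np.float64(40.3)), (-20, np.float64(38.4)), (-12, np.float64(36.5)), (-4, np.float64(34.5)), (4, np.float64(32.8))]
```

Call:
jog_arm(plan="0 0 0 0.2 0 0 195; 0 0 0 0.4 0 0 195; 0 0 0 0.5 0 0 195; 0 0 0 0.5 0 0 195; 0 0 0 0.5 0 0 195; 0 0 0 0.5 0 0 195; 0 0 0 0.5 0 0 195; 0 0 0 0.4 0 0 195; 0 0 0 0.3 0 0 195; 0 0 0 0.2 0 0 195")

```text
time_s: 12.62
position: [0.4666, 0.1295, 0.0148]
tool_rot: [[0.999, 0.05, 0.0], [0.05, -0.999, -0.0], [0.0, 0.0, -1.0]]
ft_force: [-1.5, -0.2, 0.0]
grip_width: 0.0199
gripper_force: 0.4
```

Call:
jog_arm(plan="0 0 0 0.2 0 0 195; 0 0 0 0.4 0 0 195; 0 0 0 0.4 0 0 195; 0 0 0 0.4 0 0 195; 0 0 0 0.4 0 0 195; 0 0 0 0.4 0 0 195; 0 0 0 0.4 0 0 195; 0 0 0 0.4 0 0 195; 0 0 0 0.2 0 0 195; 0 0 0 0 0 0 195")

```text
time_s: 13.45
position: [0.4989, 0.1311, 0.0149]
tool_rot: [[0.999, 0.05, 0.001], [0.05, -0.999, 0.0], [0.001, 0.0, -1.0]]
ft_force: [0.2, -0.2, -0.0]
grip_width: 0.0199
gripper_force: 0.0
```

```bash
python3 -c "
from h import *
chk()"
```

```text
13.45 tcp [-39.3  -2.9] 0.0149 F [ 0.16 -0.21 -0.01] pack (array([-4.5, -3.3]), array([44.9, 75.2]), 2.95)
catch 1 [(-28, np.float64(41.4)), (-20, np.float64(40.5)), (-12, np.float64(39.8)), (-4, np.float64(39.0)), (4, np.float64(38.2)), (12, np.float64(37.3)), (20, np.float64(36.6)), (28, np.float64(35.9)), (36, np.float64(36.4))]
catch -1 [(-28, np.float64(41.5)), (-20, np.float64(40.6)), (-12, np.float64(39.8)), (-4, np.float64(38.9)), (4, np.float64(38.2)), (12, np.float64(37.4)), (20, np.float64(36.7)), (28, np.float64(35.9)), (36, np.float64(36.6))]
```

Call:
jog_arm(plan="0 0 0 0.3 0 0 195; 0 0 0 0.4 0 0 195; 0 0 0 0.4 0 0 195; 0 0 0 0.4 0 0 195; 0 0 0 0.4 0 0 195; 0 0 0 0.4 0 0 195; 0 0 0 0.4 0 0 195; 0 0 0 0.3 0 0 195; 0 0 0 0.2 0 0 195; 0 0 0 0.1 0 0 195")

```text
time_s: 14.38
position: [0.5314, 0.1328, 0.0148]
tool_rot: [[0.999, 0.05, 0.0], [0.05, -0.999, 0.0], [0.0, 0.0, -1.0]]
ft_force: [-0.9, 0.4, 1.7]
grip_width: 0.0202
gripper_force: 0.6
```

Call:
jog_arm(plan="0 0 0 0.2 0 0 195; 0 0 0 0.3 0 0 195; 0 0 0 0.3 0 0 195; 0 0 0 0.3 0 0 195; 0 0 0 0.2 0 0 195; 0 0 0 0.1 0 0 195; 0 0 0 0 0 0 195; 0 0 0 0 0 0 195")

```text
time_s: 15.05
position: [0.5453, 0.1335, 0.0149]
tool_rot: [[0.999, 0.05, 0.0], [0.05, -0.999, 0.0], [0.0, -0.0, -1.0]]
ft_force: [0.3, -0.2, -0.5]
grip_width: 0.0201
gripper_force: 0.0
```

```bash
python3 -c "
from h import *
chk('w5.png')"
```

```text
15.05 tcp [ 7.2 -2.8] 0.0149 F [ 0.27 -0.18 -0.47] pack (array([36.1, -2.7]), array([37. , 95.5]), 2.98)
catch 1 [(4, np.float64(38.9)), (12, np.float64(38.5)), (20, np.float64(37.9)), (28, np.float64(37.6)), (36, np.float64(36.7)), (44, np.float64(31.5))]
catch -1 [(4, np.float64(39.0)), (12, np.float64(38.7)), (20, np.float64(38.1)), (28, np.float64(37.5)), (36, np.float64(36.1)), (44, np.float64(31.6))]
```

View pics/w5.png

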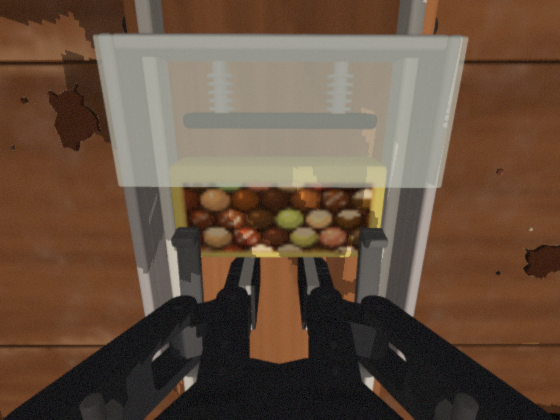

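Call:
jog_arm(plan="0 0 0 0.2 0 0 195; 0 0 0 0.2 0 0 195; 0 0 0 0.2 0 0 195; 0 0 0 0.2 0 0 195; 0 0 0 0.1 0 0 195; 0 0 0 0.1 0 0 195; 0 0 0 0 0 0 195; 0 0 0 0 0 0 195")

```text
time_s: 15.82
position: [0.5553, 0.134, 0.0148]
tool_rot: [[0.999, 0.05, 0.0], [0.05, -0.999, 0.0], [0.0, 0.0, -1.0]]
ft_force: [0.5, 0.7, -0.1]
grip_width: 0.0199
gripper_force: 0.0
```

Call:
jog_arm(plan="0 0 0 0.1 0 0 195; 0 0 0 0 0 0 195; 0 0 0 0 0 0 195; 0 0 0 0 0 0 195")

```text
time_s: 16.15
position: [0.5562, 0.1341, 0.0148]
tool_rot: [[0.999, 0.05, 0.0], [0.05, -0.999, 0.0], [0.0, -0.0, -1.0]]
ft_force: [0.7, 0.4, -0.7]
grip_width: 0.0201
gripper_force: 0.0
```

Call:
jog_arm(plan="0 0 0 0.1 0 0 195; 0 0 0 0 0 0 195; 0 0 0 0 0 0 195; 0 0 0 0 0 0 195")

```text
time_s: 16.48
position: [0.5572, 0.1341, 0.0148]
tool_rot: [[0.999, 0.05, 0.0], [0.05, -0.999, 0.0], [0.0, -0.0, -1.0]]
ft_force: [-0.5, 0.2, 0.9]
grip_width: 0.0199
gripper_force: 0.1
```

```bash
python3 -c "
from h import *
chk('w6.png')"
```

```text
16.4833 tcp [19.1 -2.8] 0.0148 F [-0.45  0.24  0.86] pack (array([42. , -2.9]), array([22.4, 93.8]), 2.79)
catch 1 [(-28, np.float64(41.6)), (12, np.float64(38.2)), (20, np.float64(38.0)), (28, np.float64(37.8)), (36, np.float64(36.7)), (44, np.float64(31.6))]
catch -1 [(-28, np.float64(41.5)), (12, np.float64(38.7)), (20, np.float64(38.0)), (28, np.float64(37.7)), (36, np.float64(36.2)), (44, np.float64(31.5))]
```

Call:
jog_arm(plan="0 0 0 0.1 0 0 195; 0 0 0 0 0 0 195; 0 0 0 0 0 0 195; 0 0 0 0 0 0 195")

```text
time_s: 16.92
position: [0.5582, 0.1342, 0.0148]
tool_rot: [[0.999, 0.05, 0.0], [0.05, -0.999, 0.0], [0.0, -0.0, -1.0]]
ft_force: [0.1, 0.0, -0.5]
grip_width: 0.0202
gripper_force: 0.1
```

Call:
jog_arm(plan="0 0 0 0.1 0 0 195; 0 0 0 0 0 0 195; 0 0 0 0 0 0 195; 0 0 0 0 0 0 195")

```text
time_s: 17.25
position: [0.5592, 0.1342, 0.0148]
tool_rot: [[0.999, 0.05, 0.0], [0.05, -0.999, 0.0], [0.0, 0.0, -1.0]]
ft_force: [-0.8, -0.5, 0.2]
grip_width: 0.0199
gripper_force: 0.0
```

Call:
jog_arm(plan="0 0 0 0.1 0 0 195; 0 0 0 0 0 0 195; 0 0 0 0 0 0 195; 0 0 0 0 0 0 195")

```text
time_s: 17.58
position: [0.56, 0.1343, 0.0148]
tool_rot: [[0.999, 0.05, -0.0], [0.05, -0.999, 0.0], [-0.0, -0.0, -1.0]]
ft_force: [-1.6, -0.5, 0.5]
grip_width: 0.02
gripper_force: 0.8
```

Call:
jog_arm(plan="0 0 0 0.1 0 0 195; 0 0 0 0 0 0 195; 0 0 0 0 0 0 195; 0 0 0 0 0 0 195")

```text
time_s: 17.92
position: [0.5607, 0.1344, 0.0148]
tool_rot: [[0.999, 0.05, -0.001], [0.05, -0.999, 0.0], [-0.001, -0.0, -1.0]]
ft_force: [-5.8, -0.2, 2.9]
grip_width: 0.0198
gripper_force: 2.4
```

Call:
jog_arm(plan="0 0 0 0.1 0 0 195; 0 0 0 0 0 0 195; 0 0 0 0 0 0 195; 0 0 0 0 0 0 195")

```text
time_s: 18.25
position: [0.5615, 0.1344, 0.0148]
tool_rot: [[0.999, 0.05, -0.001], [0.05, -0.999, -0.0], [-0.001, -0.0, -1.0]]
ft_force: [-6.0, 0.8, 3.1]
grip_width: 0.02
gripper_force: 3.0
```

```bash
python3 -c "
from h import *
chk('w7.png')"
```

```text
18.25 tcp [23.4 -2.8] 0.0148 F [-6.02  0.76  3.07] pack (array([43.9, -2.4]), array([17.5, 94.7]), 2.82)
catch 1 [(-28, np.float64(41.7)), (-20, np.float64(41.1)), (20, np.float64(37.8)), (28, np.float64(37.7)), (36, np.float64(37.1)), (44, np.float64(31.4))]
catch -1 [(-28, np.float64(41.6)), (-20, np.float64(41.2)), (20, np.float64(37.8)), (28, np.float64(37.6)), (36, np.float64(36.8)), (44, np.float64(31.6))]
```

Call:
jog_arm(plan="0 0 0 0.07 0 0 195; 0 0 0 0 0 0 195; 0 0 0 0 0 0 195; 0 0 0 0 0 0 195")

```text
time_s: 18.68
position: [0.5618, 0.1344, 0.0148]
tool_rot: [[0.999, 0.05, -0.002], [0.05, -0.999, -0.0], [-0.002, -0.0, -1.0]]
ft_force: [-8.0, -0.4, 5.8]
grip_width: 0.0201
gripper_force: 3.9
```

Call:
jog_arm(plan="0 0 0 0.06 0 0 195; 0 0 0 0 0 0 195; 0 0 0 0 0 0 195; 0 0 0 0 0 0 195")

```text
time_s: 19.02
position: [0.5621, 0.1344, 0.0148]
tool_rot: [[0.999, 0.05, -0.003], [0.05, -0.999, -0.0], [-0.003, 0.0, -1.0]]
ft_force: [-9.0, -0.0, 7.0]
grip_width: 0.0205
gripper_force: 4.5
```

```bash
python3 -c "
from h import *
chk('w8.png')"
```

```text
19.0167 tcp [24.  -2.8] 0.0148 F [-9.02 -0.01  6.97] pack (array([44.3, -3. ]), array([17. , 95.5]), 3.07)
catch 1 [(-28, np.float64(41.5)), (-20, np.float64(40.9)), (20, np.float64(37.8)), (28, np.float64(37.5)), (36, np.float64(37.5)), (44, np.float64(31.5))]
catch -1 [(-28, np.float64(41.4)), (-20, np.float64(41.1)), (20, np.float64(38.0)), (28, np.float64(37.7)), (36, np.float64(37.0)), (44, np.float64(31.4))]
```

Call:
jog_arm(plan="0 0 0 0.07 0 -0.04 195; 0 0 0 0 0 0 195; 0 0 0 0 0 0 195; 0 0 0 0 0 0 195")

```text
time_s: 19.45
position: [0.5627, 0.1344, 0.0148]
tool_rot: [[0.999, 0.05, -0.004], [0.05, -0.999, -0.0], [-0.004, -0.0, -1.0]]
ft_force: [-8.3, -0.4, 3.3]
grip_width: 0.0199
gripper_force: 4.1
```

Call:
jog_arm(plan="0 0 0 0.06 0 -0.02 195; 0 0 0 0 0 0 195; 0 0 0 0 0 0 195; 0 0 0 0 0 0 195")

```text
time_s: 19.78
position: [0.5629, 0.1345, 0.0148]
tool_rot: [[0.999, 0.05, -0.005], [0.05, -0.999, -0.0], [-0.005, -0.0, -1.0]]
ft_force: [-8.7, -0.5, 3.0]
grip_width: 0.0202
gripper_force: 4.5
```

```bash
python3 -c "
from h import *
chk('w9.png')"
```

```text
19.7833 tcp [24.8 -2.7] 0.0148 F [-8.73 -0.46  3.02] pack (array([44.1, -2.8]), array([16.8, 95.2]), 3.43)
catch 1 [(-28, np.float64(41.4)), (-20, np.float64(40.9)), (20, np.float64(37.7)), (28, np.float64(37.5)), (36, np.float64(37.7)), (44, np.float64(31.4))]
catch -1 [(-28, np.float64(41.4)), (-20, np.float64(41.1)), (20, np.float64(37.7)), (28, np.float64(37.7)), (36, np.float64(37.1)), (44, np.float64(31.4))]
```

Call:
jog_arm(plan="0 0 0 0.06 0 -0.02 195; 0 0 0 0 0 0 195; 0 0 0 0 0 0 195; 0 0 0 0 0 0 195")

```text
time_s: 20.22
position: [0.5632, 0.1345, 0.0149]
tool_rot: [[0.999, 0.05, -0.005], [0.05, -0.999, -0.0], [-0.005, -0.0, -1.0]]
ft_force: [-9.0, -0.8, 1.9]
grip_width: 0.0203
gripper_force: 4.7
```

```bash
python3 -c "
from h import *
chk('w10.png')"
```

```text
20.2167 tcp [25.1 -2.7] 0.0149 F [-9.04 -0.78  1.9 ] pack (array([44.5, -2.8]), array([15.4, 95.1]), 2.68)
catch 1 [(-28, np.float64(40.2)), (-20, np.float64(38.5)), (12, np.float64(30.5)), (20, np.float64(28.7)), (28, np.float64(27.3)), (36, np.float64(30.0)), (44, np.float64(31.5))]
catch -1 [(-28, np.float64(40.3)), (-20, np.float64(38.6)), (12, np.float64(30.4)), (20, np.float64(28.8)), (28, np.float64(27.6)), (36, np.float64(58.9)), (44, np.float64(31.5))]
```

View pics/w10.png

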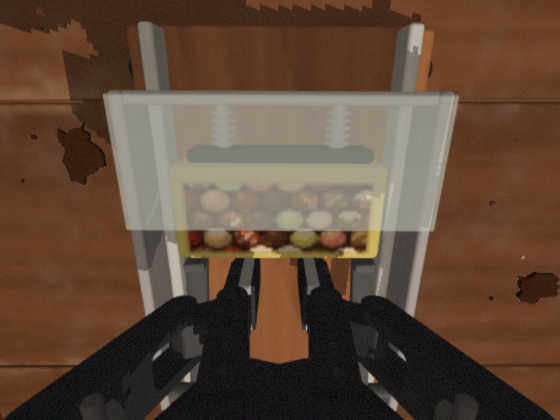

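Call:
jog_arm(plan="0 0 0 -0.1 0 0 195; 0 0 0 -0.1 0 0 195; 0 0 0 -0.1 0 0 195; 0 0 0 -0.2 0 0 195; 0 0 0 -0.5 0 0 195; 0 0 0 -1 0 0 195; 0 0 0 0 0 -1.5 195; 0 0 0 0 0 -3 195; 0 0 0 -2 0 -3 195; 0 0 0 -3 0 -2 195")

```text
time_s: 21.15
position: [0.4975, 0.1308, 0.1131]
tool_rot: [[0.999, 0.05, 0.006], [0.05, -0.999, 0.0], [0.006, 0.0, -1.0]]
ft_force: [1.4, 0.2, 0.6]
grip_width: 0.0199
gripper_force: 0.0
```

Call:
jog_arm(plan="0 0 0 -2 0 0 195; 0 0 0 -1 0 0 195; 0 0 0 0 0 0 195; 0 0 0 0 0 0 195; 0 0 0 0 0 0 195; 0 0 0 0 0 0 195")

```text
time_s: 21.65
position: [0.4664, 0.1294, 0.1104]
tool_rot: [[0.999, 0.05, 0.001], [0.05, -0.999, -0.0], [0.001, 0.0, -1.0]]
ft_force: [-0.3, 0.2, 0.1]
grip_width: 0.0203
gripper_force: 0.0
```

```bash
python3 -c "
from h import *
chk('w11.png')"
```

```text
21.65 tcp [-71.8  -3. ] 0.1104 F [-0.26  0.24  0.15] pack (array([47.9, -2.9]), array([27. , 95.2]), 2.88)
catch 1 [(-28, np.float64(40.2)), (-20, np.float64(38.2)), (-12, np.float64(36.5)), (-4, np.float64(34.5)), (4, np.float64(32.7)), (12, np.float64(30.8)), (20, np.float64(28.9)), (28, np.float64(26.9)), (36, np.float64(30.1)), (44, np.float64(31.5))]
catch -1 [(-28, np.float64(40.4)), (-20, np.float64(38.2)), (-12, np.float64(36.4)), (-4, np.float64(34.8)), (4, np.float64(32.7)), (12, np.float64(30.4)), (20, np.float64(28.9)), (28, np.float64(26.8)), (36, np.float64(30.1)), (44, np.float64(31.6))]
```

View pics/w11.png

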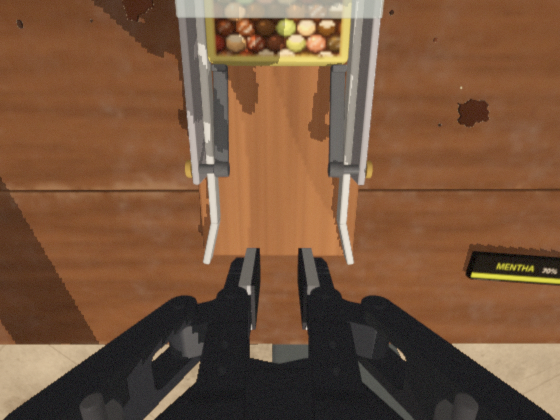

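The pack's near edge (row 62) sits square behind the toes of both catches (columns 220 and 338, row ~66). Both catches are at their shut heights and the gripper is clear, so I'm handing the job in.

```bash
python3 -c "
from rig import job
print(job.close_job())"
```

```text
the job is handed in; nothing more can be done
None
```

The bonbon pack is in the dispenser, held between the buffer and both dropped catches. By my estimate the buffer was pressed in about 3.5 mm (9 N at the wrist). The other goods were not touched, and the job was handed in at about 22 s.

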